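# Park the counterweighted contact arm and push the tested cell out of the station

## Robot

A 6-joint arm with a two-finger parallel gripper is mounted at the origin on a cart in front of the work surface, level with it; the furniture and walls round the work are solid. World frame = base frame: x ahead of the robot, y to its left, z up, the work surface at z = 0. Lengths are in mm, angles in degrees, forces in N, time in s.
With the tool pointing down it reaches from about 325 to 925 mm from the base axis. Payload 3.1 kg.
Tool frame: the origin (TCP) lies at the very end of the fingers, on their centre line; the grasp point (between the pads) lies grasp_offset behind it (grasp_offset is the distance from the TCP to the grasp point, in mm); z points along the fingers, y is the line along which they close (so a half turn about z gives the same grasp; the last joint's range is limited). The gripper opens to 85 mm and grips with 20 to 120 N. Pads are 22 mm wide; open, the fingers measure 114 mm over their backs; the gripper's body (76 mm by 85 mm) begins 54 mm behind the grasp point. The pads swing forward as they close: fully open they stand 13 mm farther back than shut.
Start: joints at [57.514, 12.427, 92.441, -0, 75.132, -6.429], TCP at [274.536, 561.489, 231.3] pointing down, gripper open.
Joint ranges: [-157.48, 157.48], [-44.54, 120.13], [17.64, 146.25], [-64.5, 244.5], [7.68, 150.69], [-147.95, 147.95]. Speed limits (degrees/s): [159.86, 159.86, 180, 180, 180, 180].

## Interface

Orientations are given as [roll, pitch, yaw] about the fixed x, y, z axes, in that order (R = Rz(yaw) Ry(pitch) Rx(roll)).
In Python, from station import * gives the robot as it stands. Calls block until the motion is done:
- goto(position, orientation): joint-space move of the TCP to a pose.
- move_l(position, attitude=None, speed=150): straight line of the TCP; attitude=None keeps the orientation; speed is the mean speed in mm/s.
- move_j(angles): joint-space move.
- grip(opening, squeeze=None): finger opening in mm; squeeze is the grip in N (None keeps the last); returns when the fingers have stopped.
- wait(seconds).
- solve_ik(position, orientation): joint angles nearest the present ones, or None.
- get_obs(): the state.
- get_image(name): name is "scene" or "top" or "wrist"; returns the picture (420x560x3 uint8, red, green, blue); there is no depth.
- get_calibration(name): a dict with "fx", "fy", "cx", "cy" (pixels), "D" ([k1, k2, p1, p2, k3] as OpenCV has them; the pictures are not rectified), "R" (3x3) and "t" (3): a world point X has camera coordinates R X + t; the wrist camera has in their place "mount" (4x4, takes a point from camera to tool coordinates, whose origin is the TCP and whose axes are the flange's). Camera axes: x right, y down, z forward; pixel columns grow to the right and rows downward; lengths in mm; the calibration is good to about 2 mm. A picture is of the moment at which its call begins: read the wrist's pose just before it. get_calibration takes no time and is no camera call.
A pose or a line that the arm cannot do raises Unreachable and nothing moves.
- sign_off(): hands the job in; it is judged then, once.
Trained networks look in the newest picture that a camera, given by its name, has taken for a name from the list of things; names that differ only in an ending like _2 or _b are one class to them, and where a whole thing is asked for, a point or a joint stands for the part that bears it (a point fixed in the world has none). Each returns a list of dicts, best first, with "score" (0 to 1); they miss things now and then, are a little off and sometimes report something else, mostly with a low value. They report only what shows in the picture. A call takes as long as a camera call.
- spot_in(name, camera): "extent" ([centre column, centre row, width, height] in pixels, round what is visible of it).
- regions_of(name, camera): "region" (420x560 bool, what is visible of it) and "extent" ([centre column, centre row, width, height] in pixels, round what is visible of it).
The state is a dict: "t": time; "joint_pos": joint angles; "qvel": joint speeds; "effort": joint torques, N m; "tcp_pos": TCP position; "ee_rot": TCP orientation; "wrist_force": force on the tool from outside, world axes, zero at the start; "moment": the same for the moment, N m; "grip_width": finger opening in mm; "grip_force": force on a finger pad.
Only numpy, scipy, OpenCV 4.12 (cv2) and the standard library are available. Lean on these libraries where they do the work, as an engineer would, in place of code of your own. Each camera call takes 0.05 s, during which the arm holds its last target. There are 200 camera calls.

## Task

The test is over: unload the cell from the contact station. First push the counterweighted contact arm up past its balance point, so that it tips back and stays raised by itself; then push the cell along its channel until it stands against the rubber pad of the end stop. Only push, and gently: do not pinch the arm or the cell, do not lift or tip the cell, and leave everything else on the table where it is.

Things in the scene. Friction and masses are not known exactly. Their poses are not given: they have to be found in the camera images.
- station: Fixed contact station, aluminium plate 100 x 355 mm with a white guide channel. Origin on the table (z = 0) under the channel's centre line. y runs along the channel from the free end (-y) to the end stop (+y), x across it from the arm's handle to its hinge (turned 39 to 62 degrees right of straight ahead). Channel floor 17 mm, rails 35 mm above the table, 31 mm apart. Hinge uprights at x 83 to 117, y -120 to -50 mm, 147 mm high
- contact_arm (a joint): Contact arm's angle, rad. About 0: lowered, its plungers rest on the cell's terminals. Positive = raised. It balances at about 0.77 (44 degrees): below, it falls back on the cell; above, it tips back by itself to its buffer at 1.75 and stays. About 2 N at the handle lifts it. Lowered, its black drop plate hangs 5 mm before the cell's +y end and bars the way. Raised, it stays over 70 mm behind the channel line
- hinge_pin (a point): Point on the arm's hinge pin (axis along the station's y), 130 mm above the table, at station x = +100, y = -85 mm
- lift_bar (a point): Centre of the bar of the arm's bail handle: black sleeve 13 mm thick, 84 mm long along station y, on a steel loop 110 mm wide. Free space below it; behind it 50 mm to the arm's black contact bridge. With the arm lowered it lies 178 mm in front of the hinge (along -x) and 34 mm above it, 164 mm above the table; it swings about the hinge on a radius of 181 mm
- cell_center (a point): Centre of the body of the cell under test: blue prismatic cell 27 x 148 (along the channel, its y) x 91 mm high plus 9 mm terminals on top; about 0.84 kg, loose on its long edge in the channel, 2 mm play each side. It starts under the contacts, centre near station y = -85 mm; its -y end face is free to push
- tested_cell: The same cell as cell_center; origin at the centre of its underside
- stop_face (a point): Centre of the rubber pad's face on the end stop, 44 mm above the table, at station x = 0, y = +130 mm. Pushed home, the cell's +y end face meets it: cell centre 74 mm before it
- next_cell: Bystander: a second blue prismatic cell, 27 x 148 x 100 mm, standing on the table behind the hinge, to the right of the station. Origin centre of its underside. Leave alone
- meter: Bystander: hand multimeter 150 x 69 x 44 mm lying beside the station, on the left of the stop end. Origin centre of its underside. Leave alone
- bar_link: Bystander: flat copper busbar 25 x 130 x 8 mm lying to the right of the free end. Leave alone
- slide_caliper: Bystander: digital caliper, 220 x 73 x 17 mm, on the table. Leave alone
- clip: Bystander: red battery clip, 208 x 92 x 21 mm, on the table. Leave alone
- roll: Bystander: roll of tape, 75 mm across, 19 mm high, lying flat on the table in the corner between channel and hinge. Leave alone

How it is judged:
By the outcome, as a careful person would: the job done as asked, in the order asked, and still so for the second after the job is handed in, with the robot touching nothing.
It also fails if it takes over 56 s, if anything falls off the work surface, if the arm or the gripper's body presses on something with over 40 N, if the wrist force passes 120 N, or if a joint passes its speed limit or range.

## Working session

There is one attempt and no reset: what is moved stays moved. The work goes in short steps, each a Python script; the robot and the scene stay as the last script left them, time stands still between calls to the robot, and variables do not carry over. Pictures are saved under pics/ and viewed, at most 10 in all, crops included, and the job is handed in when it is done.

```bash
ls; mkdir -p pics
python3 - <<'E'
from station import *
import cv2,numpy as np
for n in("scene","top"):
    im=get_image(n); cv2.imwrite(f"pics/{n}0.png",cv2.cvtColor(im,cv2.COLOR_RGB2BGR))
    c=get_calibration(n); print(n,{k:np.round(v,3).tolist() for k,v in c.items()})
    for t in("lift_bar","tested_cell","contact_arm","station","roll","meter","next_cell"):
        print(t,[(round(d["score"],2),np.round(d["extent"]).tolist()) for d in spot_in(t,n)[:2]])
print(get_obs())
E
```

```text
pics
scene {'fx': 431.1, 'fy': 431.1, 'cx': 280.579, 'cy': 213.999, 'D': [-0.009, 0.0, 0.0, 0.0, 0.0], 'R': [[0.885, -0.466, -0.004], [-0.302, -0.567, -0.767], [0.355, 0.68, -0.642]], 't': [-521.811, 278.95, 1091.54]}
lift_bar [(0.72, [248.0, 208.0, 82.0, 41.0])]
tested_cell [(0.6, [243.0, 229.0, 30.0, 53.0])]
contact_arm [(0.89, [246.0, 208.0, 75.0, 39.0])]
station [(0.81, [257.0, 229.0, 103.0, 87.0])]
roll [(0.77, [296.0, 213.0, 22.0, 19.0]), (0.2, [257.0, 229.0, 99.0, 87.0])]
meter [(0.81, [228.0, 200.0, 33.0, 29.0])]
next_cell [(0.61, [325.0, 241.0, 34.0, 51.0])]
top {'fx': 461.884, 'fy': 461.884, 'cx': 283.131, 'cy': 217.825, 'D': [0.019, 0.0, 0.0, 0.0, 0.0], 'R': [[-0.075, -0.997, 0.002], [-0.977, 0.073, -0.201], [0.201, -0.017, -0.98]], 't': [46.017, 598.499, 1324.272]}
lift_bar [(0.79, [264.0, 244.0, 68.0, 71.0])]
tested_cell []
contact_arm [(0.84, [263.0, 246.0, 66.0, 73.0])]
station [(0.87, [255.0, 241.0, 126.0, 100.0])]
roll [(0.51, [245.0, 191.0, 24.0, 26.0])]
meter [(0.85, [197.0, 250.0, 45.0, 50.0])]
next_cell [(0.69, [305.0, 187.0, 52.0, 16.0]), (0.6, [263.0, 245.0, 68.0, 74.0])]
{'t': 0.8, 'joint_pos': array([ 5.75118499e+01,  1.24234547e+01,  9.24393672e+01, -4.52972090e-04,
        7.51322371e+01, -6.42704333e+00]), 'qvel': array([ 0.07288312, -0.04652374,  0.11232577,  0.00762249,  0.02580291,
        0.04415817]), 'effort': array([ 1.10141857e-04, -3.96832895e+01, -3.04236782e+01, -2.80697741e-04,
        4.51194082e-04, -1.77259327e-06]), 'tcp_pos': array([274.56339948, 561.49407981, 231.35862302]), 'ee_rot': array([1.79995139e+02, 9.88155921e-04, 1.53939009e+02]), 'wrist_force': array([-0.4160896 , -0.05171133,  0.10279119]), 'moment': array([ 0.01836291, -0.02821814,  0.02615219]), 'grip_force': 0.0, 'grip_width': 85.56414042551356}
```

Run:
```python
import cv2
a=cv2.imread("pics/top0.png")[150:310,160:360]; cv2.imwrite("pics/topc.png",cv2.resize(a,None,fx=3.75,fy=3.75,interpolation=2))
a=cv2.imread("pics/scene0.png")[150:300,180:380]; cv2.imwrite("pics/scenec.png",cv2.resize(a,None,fx=4,fy=4,interpolation=2))
```

```text
(no output)
```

View pics/topc.png

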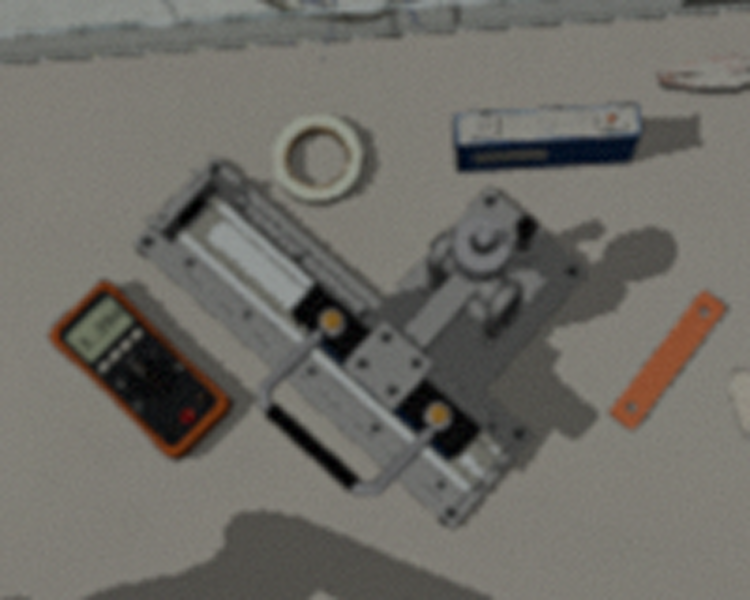

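View pics/scenec.png

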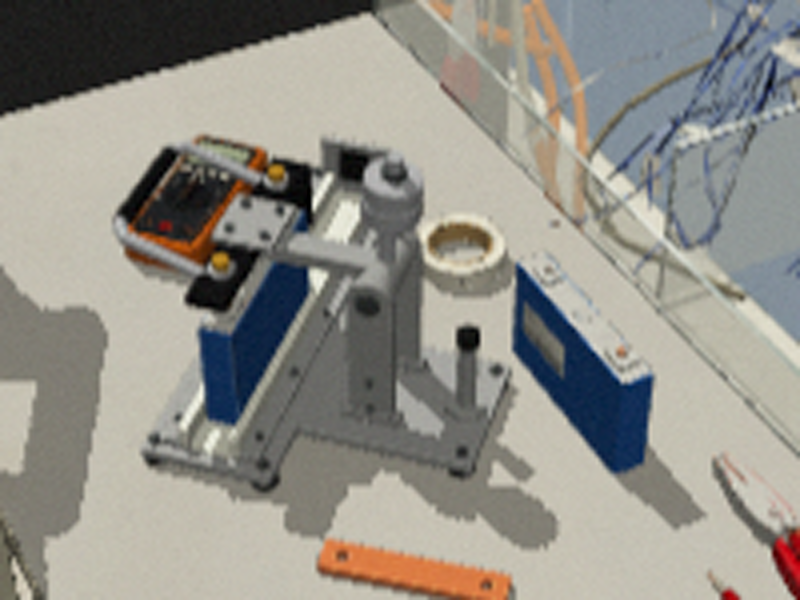

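```bash
cat > h.py <<'E'
from station import *
import cv2,numpy as np
from scipy.optimize import least_squares
def proj(n,P):
    c=get_calibration(n); K=np.array([[c["fx"],0,c["cx"]],[0,c["fy"],c["cy"]],[0,0,1]])
    return cv2.projectPoints(np.array(P,float),cv2.Rodrigues(np.array(c["R"]))[0],np.array(c["t"],float),K,np.array(c["D"],float))[0][:,0]
def S2W(p,P):
    P=np.atleast_2d(np.array(P,float)); a=np.radians(p[2]);c,s=np.cos(a),np.sin(a)
    return np.c_[p[0]+c*P[:,0]-s*P[:,1],p[1]+s*P[:,0]+c*P[:,1],P[:,2]]
E
cat > fit.py <<'E'
from h import *
T=[((-78,-43,164),(268,408)),((-78,-127,164),(357,487)),((0,130,50),(190,212))]
S=[((-78,-127,164),(124,222)),((-78,-43,164),(170,152)),((-13.5,-159,108),(201,325)),((13.5,-159,108),(236,335)),((13.5,-159,20),(238,424)),((-13.5,-159,20),(209,413))]
tp=np.array([b for a,b in T])/3.75+[160,150]; sp=np.array([b for a,b in S])/4+[180,150]
def f(p): return np.r_[(proj("top",S2W(p,[a for a,b in T]))-tp).ravel(),(proj("scene",S2W(p,[a for a,b in S]))-sp).ravel()]
r=least_squares(f,[500,50,-50],loss="soft_l1"); print(r.x); print(np.round(f(r.x).reshape(-1,2),1))
p=r.x; print(S2W(p,[(0,0,0),(-78,-85,164),(0,-159,60),(0,130,44),(100,-85,130)]).round())
for n,c0,f in(("top",(160,150),3.75),("scene",(180,150),4)):
    im=cv2.imread(f"pics/{n}c.png")
    for P in[(-50,-177,12),(50,-177,12),(0,130,44),(100,-120,130),(100,-50,130),(-13.5,-159,108),(13.5,-159,17),(-78,-127,164),(-78,-43,164),(13.5,-11,108)]:
        q=(proj(n,S2W(p,[P]))[0]-c0)*f; cv2.circle(im,tuple(int(v) for v in q),4,(0,0,255),1)
    cv2.imwrite(f"pics/{n}o.png",im)
E
python3 fit.py; python3 -c "
import cv2,numpy as np
a=cv2.imread('pics/topo.png')[130:560,100:600];b=cv2.imread('pics/sceneo.png')[100:500,100:540]
h=400;a=cv2.resize(a,(410,353));b=cv2.resize(b,(388,353));cv2.imwrite('pics/o.png',np.hstack([a,b]))"
```

```text
[563.23210999 127.03185997 -44.41053213]
[[ 0.3 -0.5]
 [-0.1 -1.5]
 [-0.7 -0.1]
 [-0.4 -0.4]
 [-0.3 -0.2]
 [-0.7  0.7]
 [-0.4  0. ]
 [ 1.2  0.2]
 [-0.3  1.1]]
[[563. 127.   0.]
 [448. 121. 164.]
 [452.  13.  60.]
 [654. 220.  44.]
 [575.  -4. 130.]]
```

View pics/o.png

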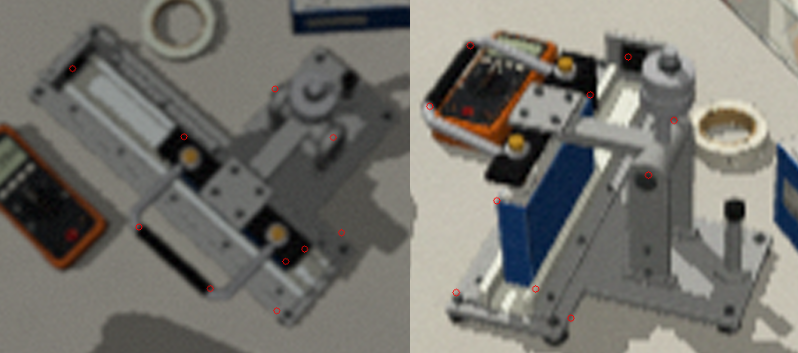

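```bash
cat >> h.py <<'E'
from scipy.spatial.transform import Rotation as Ro
def rpy(p,tilt,roll=0,head=0):
    """tool z points along station heading (deg from +x), tilted down by tilt; roll about tool z (0: closing axis horizontal)"""
    a=np.radians(p[2]+head);t=np.radians(tilt)
    z=np.array([np.cos(a)*np.cos(t),np.sin(a)*np.cos(t),-np.sin(t)]); y=np.array([-np.sin(a),np.cos(a),0]); x=np.cross(y,z)
    M=Ro.from_matrix(np.c_[x,y,z])*Ro.from_euler("z",roll,degrees=True)
    return M.as_euler("xyz",degrees=True)
P0=[563.2,127.,-44.4]
E
python3 - <<'E'
from h import *
p=P0
try: print("goff",grasp_offset)
except Exception as e: print(e)
pts=[(-140,-85,150),(-55,-85,140),(-30,-85,200),(0,-85,240),(30,-85,270)]
for roll in(0,90,180,270):
  for tilt in(0,20,35,50,70):
    print("A",roll,tilt,["-" if (q:=solve_ik(S2W(p,[s])[0],rpy(p,tilt,roll))) is None else np.round(q).astype(int).tolist() for s in pts])
for roll in(0,90,180,270):
  print("B",roll,["-" if (q:=solve_ik(S2W(p,[s])[0],rpy(p,0,roll,90))) is None else np.round(q).astype(int).tolist() for s in[(-78,-200,145),(-78,-105,145),(-60,-105,200),(-30,-105,250),(10,-105,280)]])
for roll in(0,90,180,270):
  print("C",roll,["-" if (q:=solve_ik(S2W(p,[s])[0],rpy(p,85,roll,90))) is None else np.round(q).astype(int).tolist() for s in[(0,-190,150),(0,-190,42),(0,-18,42)]])
E
```

```text
goff 18.700000000000003
A 0 0 ['-', '-', '-', '-', '-']
A 0 20 ['-', '-', '-', '-', '-']
A 0 35 [[46, 4, 129, -62, 68, 37], '-', '-', '-', [23, -9, 125, -63, 57, 11]]
A 0 50 [[39, -4, 128, -47, 60, 19], [27, -2, 128, -51, 52, 13], [23, -8, 125, -46, 55, 3], [20, -10, 123, -44, 57, -5], [16, -11, 120, -42, 57, -11]]
A 0 70 [[26, -9, 126, -22, 58, -9], [15, -5, 123, -22, 53, -19], [12, -8, 119, -19, 59, -25], [9, -9, 116, -18, 62, -30], [6, -9, 112, -17, 65, -34]]
A 90 0 ['-', '-', '-', '-', '-']
A 90 20 ['-', '-', '-', '-', '-']
A 90 35 [[46, 4, 129, -62, 68, 127], '-', '-', '-', [23, -9, 125, -63, 57, 101]]
A 90 50 [[39, -4, 128, -47, 60, 109], [27, -2, 128, -51, 52, 103], [23, -8, 125, -46, 55, 93], [20, -10, 123, -44, 57, 85], [16, -11, 120, -42, 57, 79]]
A 90 70 [[26, -9, 126, -22, 58, 81], [15, -5, 123, -22, 53, 71], [12, -8, 119, -19, 59, 65], [9, -9, 116, -18, 62, 60], [6, -9, 112, -17, 65, 56]]
A 180 0 ['-', '-', '-', '-', '-']
A 180 20 ['-', '-', '-', '-', '-']
A 180 35 [[46, 4, 129, -62, 68, -143], '-', '-', '-', '-']
A 180 50 ['-', '-', '-', '-', '-']
A 180 70 ['-', '-', '-
[... 753 characters left out ...]
 94, -81], [-43, 26, 144, 91, 90, -79], [-43, 12, 145, 91, 90, -67], [-43, 3, 143, 91, 89, -56], [-43, 2, 138, 91, 89, -50]]
B 270 [[-66, 25, 145, 68, 94, 9], [-43, 26, 144, 91, 90, 11], [-43, 12, 145, 91, 90, 23], [-43, 3, 143, 91, 89, 34], [-43, 2, 138, 91, 89, 40]]
C 0 ['-', '-', [3, 16, 111, 4, 49, -136]]
C 90 [[-14, -9, 124, 5, 63, -61], [-14, 2, 128, 6, 48, -63], [3, 16, 111, 4, 49, -46]]
C 180 [[-14, -9, 124, 5, 63, 29], [-14, 2, 128, 6, 48, 27], [3, 16, 111, 4, 49, 44]]
C 270 [[-14, -9, 124, 5, 63, 119], [-14, 2, 128, 6, 48, 117], [3, 16, 111, 4, 49, 134]]<sys>:0: UserWarning: Gimbal lock detected. Setting third angle to zero since it is not possible to uniquely determine all angles.
```

```bash
cat >> h.py <<'E'
T=np.radians(50); ZT=np.array([np.cos(T),0,-np.sin(T)]); NT=np.array([np.sin(T),0,np.cos(T)])
def bar(a):
    b=np.arctan2(34,-178)-a; return np.array([100+181*np.cos(b),-85,130+181*np.sin(b)])
def tip(a,clear,back=0): return S2W(P0,[bar(a)-NT*(17.5+clear)+ZT*(22-back)])[0]
def F(): o=get_obs(); return np.round(np.r_[o["t"],o["tcp_pos"],o["wrist_force"]],1)
E
python3 - <<'E'
from h import *
o=rpy(P0,50)
for a,c,b in [(0,15,110),(0,15,0)]+[(x,0,0) for x in np.arange(0,1.11,.1)]: print(solve_ik(tip(a,c,b),o) is not None,end=" ")
grip(0)
goto(tip(0,15,110),o); print(F())
move_l(tip(0,15,0),speed=100); print(F())
cv2.imwrite("pics/s1.png",cv2.resize(cv2.cvtColor(get_image("scene")[120:300,170:370],cv2.COLOR_RGB2BGR),None,fx=3.3,fy=3.3))
E
```

```text
True True True True True True True True True True True True True True [  3.  390.5 178.5 211.1  -0.4   0.9   0.4]
[ 4.300e+00  4.408e+02  1.286e+02  1.267e+02 -3.000e-01  7.000e-01
 -1.300e+00]
```

View pics/s1.png

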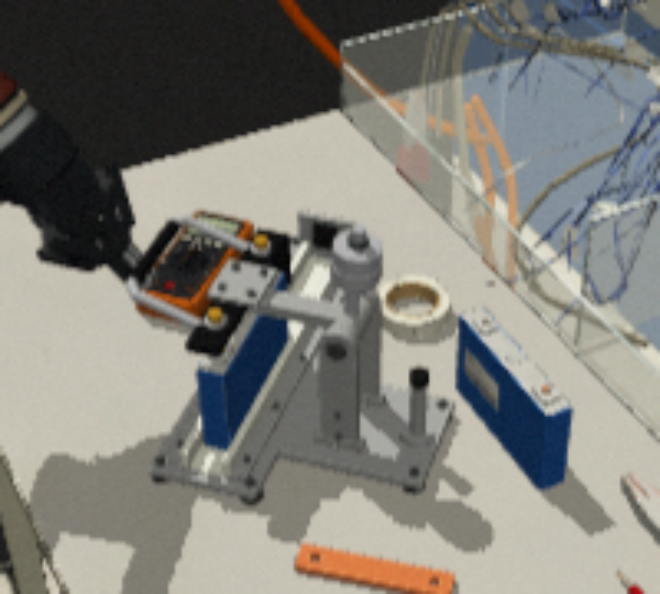

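The picture shows the closed fingers passing below the bar, at about (130,265), with the arm still lowered. Next I push it up along its arc.

Run:
```python
from h import *
for a in np.arange(0,1.06,.15):
    move_l(tip(a,0 if a else 4),speed=60); f=F(); print(round(a,2),f)
    if np.linalg.norm(f[4:])>25: break
cv2.imwrite("pics/s2.png",cv2.resize(cv2.cvtColor(get_image("scene")[100:300,170:390],cv2.COLOR_RGB2BGR),None,fx=3,fy=3))
```

```text
0.0 [  4.6 447.1 122.5 134.1  -0.6   0.   -0.8]
0.15 [  5.3 453.3 115.5 161.6  -4.1   3.4  -0.5]
0.3 [  5.9 461.9 107.7 187.   -1.2   1.8  -1.7]
0.45 [  6.5 472.3  97.5 210.3  -0.    2.   -0.6]
0.6 [  7.1 484.9  84.9 230.7   0.    1.3  -0.6]
0.75 [ 7.700e+00  4.995e+02  7.030e+01  2.482e+02 -1.000e-01  8.000e-01
 -6.000e-01]
0.9 [ 8.300e+00  5.158e+02  5.420e+01  2.624e+02 -7.000e-01 -0.000e+00
  2.000e-01]
1.05 [ 8.900e+00  5.336e+02  3.680e+01  2.730e+02 -1.300e+00 -3.000e-01
 -2.000e-01]
```

View pics/s2.png

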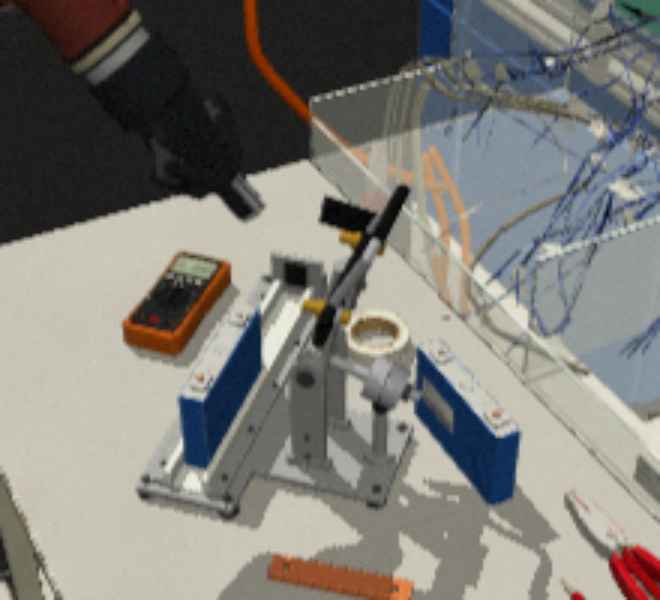

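Run:
```python
from h import *
o=get_obs(); R=Ro.from_euler("xyz",o["ee_rot"],degrees=True).as_matrix()
move_l(o["tcp_pos"]-60*R[:,2],speed=150)
for t in(45,55,60,65,70,75):
  for roll in(90,180):
   for h in (90,80):
    print(t,roll,h,["-" if (q:=solve_ik(S2W(P0,[s])[0],rpy(P0,t,roll,h))) is None else np.round(q).astype(int).tolist() for s in[(0,-210,150),(0,-195,47),(0,-165,47),(0,-100,47),(0,-18,47)]])
for n in("top","scene"):
    r=regions_of("tested_cell",n); get=get_image(n)
    print(n,[(d["score"],d["extent"]) for d in r])
    cv2.imwrite(f"pics/{n}3.png",cv2.cvtColor(get,cv2.COLOR_RGB2BGR))
a=cv2.imread("pics/top3.png")[180:300,190:300];b=cv2.imread("pics/scene3.png")[170:280,210:320]
cv2.imwrite("pics/c3.png",np.hstack([cv2.resize(a[:110],(400,400),interpolation=2),cv2.resize(b,(400,400),interpolation=2)]))
```

```text
45 90 90 [[-46, -14, 139, 50, 67, -117], [-44, 4, 139, 60, 55, -134], [-38, 5, 138, 63, 52, -131], [-27, 8, 135, 69, 46, -127], [-16, 13, 129, 75, 40, -122]]
45 90 80 [[-46, -21, 144, 52, 62, -110], [-43, 0, 144, 66, 49, -130], [-37, 1, 143, 70, 46, -128], [-25, 5, 139, 77, 39, -125], [-12, 10, 133, 84, 32, -121]]
45 180 90 [[-46, -14, 139, 50, 67, -27], [-44, 4, 139, 60, 55, -44], [-38, 5, 138, 63, 52, -41], [-27, 8, 135, 69, 46, -37], [-16, 13, 129, 75, 40, -32]]
45 180 80 [[-46, -21, 144, 52, 62, -20], [-43, 0, 144, 66, 49, -40], [-37, 1, 143, 70, 46, -38], [-25, 5, 139, 77, 39, -35], [-12, 10, 133, 84, 32, -31]]
55 90 90 [[-39, -17, 137, 40, 63, -104], [-36, -1, 138, 49, 49, -117], [-31, 1, 137, 51, 46, -114], [-21, 5, 133, 53, 41, -108], [-11, 10, 126, 55, 36, -100]]
55 90 80 [[-38, -22, 140, 40, 58, -94], [-35, -4, 142, 52, 43, -110], [-30, -3, 140, 54, 40, -107], [-19, 2, 136, 57, 34, -100], [-8, 8, 128, 57, 28, -91]]
55 180 90 [[-39, -17, 137, 40, 63, -14], [-36, -1, 138, 49, 49, -27], [-31, 1, 137, 51, 46, -24], [-21, 5, 133, 53, 41, -18], [-11, 10, 126, 55, 36, -10]]
55 180
[... 1939 characters left out ...]
20, 21, 35, 37]]
75 90 90 [[-23, -15, 130, 16, 61, -76], [-21, -2, 132, 20, 45, -80], [-17, 0, 130, 19, 44, -76], [-9, 6, 124, 18, 43, -68], [-1, 12, 116, 16, 42, -58]]
75 90 80 [[-22, -17, 131, 15, 58, -65], [-20, -3, 133, 18, 43, -69], [-16, -1, 131, 18, 42, -64], [-8, 5, 125, 16, 40, -55], [0, 12, 117, 14, 40, -46]]
75 180 90 [[-23, -15, 130, 16, 61, 14], [-21, -2, 132, 20, 45, 10], [-17, 0, 130, 19, 44, 14], [-9, 6, 124, 18, 43, 22], [-1, 12, 116, 16, 42, 32]]
75 180 80 [[-22, -17, 131, 15, 58, 25], [-20, -3, 133, 18, 43, 21], [-16, -1, 131, 18, 42, 26], [-8, 5, 125, 16, 40, 35], [0, 12, 117, 14, 40, 44]]
top [(0.56, [264.9, 244.9, 65.1, 70.7])]
scene [(0.75, [241.8, 229.9, 31.8, 53.0])]
```

View pics/c3.png

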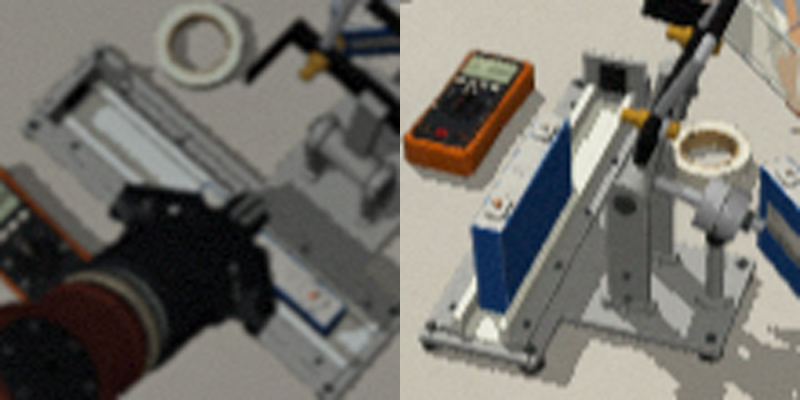

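Arm stays raised on its buffer; the cell is fully visible in the scene crop. I refit the pose with the cell's corners, then push.

Run:
```python
from h import *
k=400/110
T_=[((-13.5,-159,108),(314,330)),((13.5,-159,108),(345,302)),((0,130,48),(72,101))]
S=[((-13.5,-159,108),(72,227)),((13.5,-159,108),(107,230)),((13.5,-11,108),(169,122)),((13.5,-159,20),(107,310)),((-13.5,-159,20),(79,297)),((0,130,46),(213,75))]
tp=np.array([b for a,b in T_])/k+[190,180]; sp=np.array([b for a,b in S])/k+[210,170]
def sh(A,d): return [(a[0],a[1]+(d if abs(a[0])>1 else 0),a[2]) for a,b in A]
def f(p): return np.r_[(proj("top",S2W(p,sh(T_,p[3])))-tp).ravel(),(proj("scene",S2W(p,sh(S,p[3])))-sp).ravel()]
r=least_squares(f,P0+[0],loss="soft_l1"); print(r.x); print(np.round(f(r.x).reshape(-1,2),1).tolist())
p=r.x
print(S2W(P0,[(0,-159,50),(0,130,44)]),S2W(p,[(0,-159+p[3],50),(0,130,44)]))
```

```text
[563.11758941 127.64952951 -45.24455605   1.92661618]
[[2.1, -1.0], [-0.2, -0.5], [0.5, -1.6], [-0.9, -1.3], [-1.5, -0.2], [-0.2, -2.2], [0.6, 0.3], [-0.4, 1.9], [-1.2, -0.0]]
[[451.95352886  13.39884394  50.        ]
 [654.15623427 219.88144835  44.        ]] [[451.57687675  17.05695596  50.        ]
 [655.43299189 219.18021543  44.        ]]
```

```bash
sed -i 's/^P0=.*/P0=[563.2,127.3,-44.8]/' h.py
cat >> h.py <<'E'
def W(y,z=46): return S2W(P0,[(0,y,z)])[0]
def Fp():
    o=get_obs(); a=np.radians(P0[2]+90); d=o["wrist_force"]; u=np.array([np.cos(a),np.sin(a),0]); return o["t"],-d@u,np.round(d,1),o["tcp_pos"].round(1)
E
python3 - <<'E'
from h import *
o=rpy(P0,65,180,90)
goto(W(-215,200),o); print(Fp())
move_l(W(-195),speed=150); print(Fp())
y=-182; hit=0
move_l(W(y),speed=40); f0=Fp()[1]; print(Fp())
while y<-100:
    y+=5 if y<-155 else 15; move_l(W(y),speed=40); q=Fp(); print(y,round(q[1]-f0,1),q[2])
    if abs(q[1]-f0)>15: break
cv2.imwrite("pics/s4.png",cv2.resize(cv2.cvtColor(get_image("scene")[120:300,170:370],cv2.COLOR_RGB2BGR),None,fx=3.3,fy=3.3))
E
```

```text
(10.7833, np.float64(-0.09172140491215156), array([ 0.1, -0. ,  0.3]), array([411.7, -25.4, 200. ]))
(11.9667, np.float64(0.13647652661520063), array([-0.5,  0.3,  0.4]), array([426.5, -11.2,  46.7]))
(12.4417, np.float64(-0.46606428019620216), array([ 0.7, -0.1, -0.6]), array([435.1,  -1.7,  46.1]))
-177 1.1 [-0.4 -0.5 -0.5]
-172 0.8 [-0.4 -0.   0.2]
-167 2.0 [-1.1 -1.1 -0.4]
-162 2.6 [-0.9 -2.1 -0.8]
-157 2.8 [-1.1 -2.2  0.2]
-152 2.1 [-0.7 -1.6  0. ]
-137 1.2 [ 0.1 -1.2  0. ]
-122 1.5 [ 0.2 -1.7 -0.8]
-107 1.1 [-0.  -0.9 -1.1]
-92 2.2 [-1.3 -1.2 -0.7]
```

View pics/s4.png

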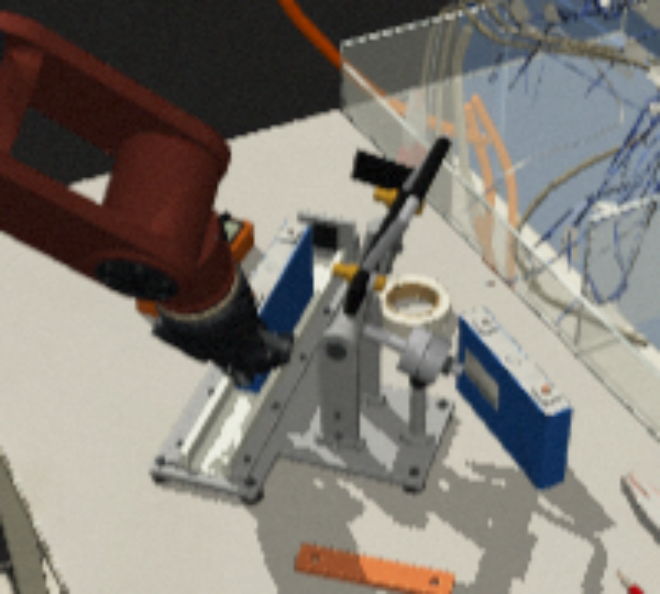

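The cell slides upright in its channel, ahead of the fingers at about (255,375). I continue until the pad is felt.

Run:
```python
from h import *
y=-92
while y<-14:
    s=14 if y<-55 else 2; y+=s; move_l(W(y),speed=40 if s>2 else 12); q=Fp(); print(round(q[0],1),y,round(q[1],1),q[2])
    if q[1]>7: break
wait(.3); print(Fp())
```

```text
16.7 -78 1.8 [-1.5 -1.1  0.8]
17.2 -64 1.8 [-1.2 -1.3  0.4]
17.7 -50 2.8 [-1.8 -2.2 -0. ]
18.1 -48 3.8 [-3.1 -2.3  0.8]
18.4 -46 4.3 [-2.3 -3.7  1.4]
18.7 -44 5.3 [-3.3 -4.2  1.8]
19.0 -42 4.5 [-3.1 -3.2  0.6]
19.3 -40 4.9 [-3.  -4.  -0.5]
19.6 -38 3.5 [-2.1 -2.8  0.6]
20.0 -36 3.9 [-3.1 -2.5 -0.3]
20.3 -34 4.2 [-2.7 -3.2 -0.4]
20.6 -32 4.3 [-3.3 -2.8 -0.1]
20.9 -30 3.7 [-2.2 -2.9 -0.4]
21.2 -28 4.4 [-2.6 -3.6  1.8]
21.5 -26 16.3 [-11.4 -11.7   8.8]
(21.8417, np.float64(16.19850245212003), array([-11.4, -11.5,  10.3]), array([543.6, 107.6,  45.7]))
```

Run:
```python
from h import *
move_l(W(-30),speed=12); move_l(W(-75),speed=60); print(Fp())
move_l(W(-170,200),speed=200); wait(.3); print(Fp())
for n,(a,b) in dict(scene=(170,210),top=(180,190)).items():
    im=cv2.cvtColor(get_image(n),cv2.COLOR_RGB2BGR)
    # predicted home corners
    q=proj(n,S2W(P0,[(13.5,-18,108),(-13.5,-18,108),(13.5,130,108),(-13.5,130,108)])); print(n,q.round(1).tolist())
    globals()[n]=cv2.resize(im[a-10:a+100,b:b+110],(400,400),interpolation=2)
cv2.imwrite("pics/s5.png",np.hstack([top,scene]))
```

```text
(23.225, np.float64(-0.3071012641945934), array([ 0.2,  0.3, -0.7]), array([510.7,  73.9,  46.2]))
(24.5833, np.float64(-0.302717860600806), array([-0.1,  0.5,  0.8]), array([443.1,   7.1, 199.2]))
scene [[255.4, 203.2], [246.9, 201.6], [270.6, 176.0], [262.8, 174.7]]
top [[248.3, 230.8], [242.0, 237.8], [210.2, 198.3], [203.9, 205.2]]
```

View pics/s5.png

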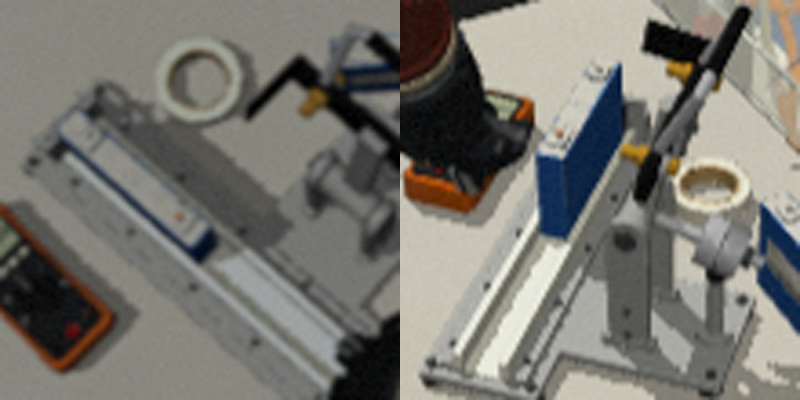

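The cell stands upright against the end stop: its -y top edge at about (540–565,155) in the scene crop matches the predicted home position. The arm is still raised and the robot is clear of everything.

```bash
python3 -c "
from station import *
print(sign_off())"
```

```text
the job is handed in; nothing more can be done
None
```

The job is handed in: the contact arm is tipped back and stays raised, and the cell was pushed along its channel until the end stop's pad was felt (about 16 N) and stands there upright. The last pictures show nothing else moved, and it took about 25 s.

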